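# Sort leaning reagent bottles by weight

### The job

The three white square bottles leaning in the tipped rack look alike, but some are full and some are empty: lift each one and feel how heavy it is. Stand every full bottle upright in the shallow white tray with handles and every empty one upright in the slatted crate, holding each one upright until it stands on the floor of the tray or crate, without dropping it or knocking any over. Leave the other things on the bench where they are.

Things in the scene. Friction and masses are not known exactly. Their poses are not given: they have to be found in the camera images.
- bottle1: sealed opaque white square bottle, body 56 x 56 x 92 mm, red screw cap 38 mm across, cap top 118 mm up; origin: centre of underside, z along it to the cap, faces square to x, y. Starts leaning in a rack bay, z tipped 25 degrees from vertical to the rack's -x. Full 0.41 to 0.57 kg, empty 0.08 to 0.13 kg; one or two of the three are full, at random; only weight tells
- bottle2: sealed opaque white square bottle, body 56 x 56 x 92 mm, red screw cap 38 mm across, cap top 118 mm up; origin: centre of underside, z along it to the cap, faces square to x, y. Starts leaning in a rack bay, z tipped 25 degrees from vertical to the rack's -x. Same weights as bottle1. Gripped across y on the body 74 mm above the base, fingers clear the rack
- bottle3: sealed opaque white square bottle, body 56 x 56 x 92 mm, red screw cap 38 mm across, cap top 118 mm up; origin: centre of underside, z along it to the cap, faces square to x, y. Starts leaning in a rack bay, z tipped 25 degrees from vertical to the rack's -x. Same weights as bottle1
- rack: fixed aluminium rack on a grey plinth, 430 mm along its y, tipped 25 degrees to its -x (robot side); origin on the bench, 128 mm under the cradle floor's middle. Bays at y -150, -30, 90 mm. Along a bottle's axis the front wall hides its lowest 50 mm, rear lip 18, partitions 30; 64 mm between bottles, drawn out along their axes. Closed grey box at y 157 to 213 mm is part of it, not a bottle
- flat_tray: tray for full bottles: fixed, shallow, white enamel, unbroken walls 25 mm high, a bar handle at each short end; 130 mm (x) by 220 mm (y) outside, walls and floor 5 mm thick; origin under its centre on the bench, z up. Holds two bottles along y, centres at y = +-56 mm; may stand left or right
- crate: crate for empty bottles: fixed, grey plastic, walls of two open slats 46 mm high, no handles, solid floor; 130 mm (x) by 220 mm (y) outside, walls and floor 5 mm thick; origin under its centre on the bench, z up. Holds two bottles along y, centres at y = +-56 mm; may stand left or right
- amber_jar: bystander: loose amber jar, 54 mm across, 85 mm tall; origin under its centre
- tip_box: bystander: loose blue box with clear lid, 80 x 120 mm, 64 mm tall; origin under its centre
- beaker: bystander: loose glass beaker, 72 mm across, 95 mm tall; origin under its centre
- wash_bottle: bystander: loose round white bottle with green cap, 64 mm across, 160 mm tall; origin under its centre
There are look-alikes about, which are no part of the job. What is shaped like the bottle1 but brown or purple is not meant.

How it is judged:
By the outcome, as a careful person would: the job done as asked, in the order asked, and still so for the second after the job is handed in, with the robot touching nothing.
It also fails if it takes over 72 s, if anything falls off the work surface, if the arm or the gripper's body presses on something with over 40 N, if the wrist force passes 120 N, or if a joint passes its speed limit or range.

### The arm

A 6-joint arm with a two-finger parallel gripper is mounted at the origin on the work surface. World frame = base frame: x ahead of the robot, y to its left, z up, the work surface at z = 0. Lengths are in m, angles in rad, forces in N, time in s.
With the tool pointing down it reaches from about 0.3 to 0.85 m from the base axis. Payload 4.2 kg.
Tool frame: the origin (TCP) lies on the mounting face of the last link; the fingertips stand 191 mm ahead of it and the grasp point (between the pads) lies 172 mm ahead of it; z points along the fingers, y is the line along which they close (so a half turn about z gives the same grasp; the last joint's range is limited). The gripper opens to 91 mm and grips with 3 to 60 N. Pads are 32 mm wide; open, the fingers measure 118 mm over their backs; the gripper's body (76 mm by 178 mm) begins 60 mm behind the grasp point.
Start: joints at [1.202, 0.32, 1.565, -0, 1.257, -0.02], TCP at [0.197, 0.54, 0.405] pointing down, gripper open.
Joint ranges: [-3.11, 3.11], [-0.84, 2.01], [0.21, 2.61], [-1.34, 4.49], [0.05, 2.63], [-2.56, 2.56]. Speed limits (rad/s): [2.57, 2.57, 3.14, 3.14, 3.14, 3.14].

### API

Orientations are given as a unit quaternion [w, x, y, z].
In Python, from station import manip gives the robot as it stands. Calls block until the motion is done:
- manip.movep(position, orientation): joint-space move of the TCP to a pose.
- manip.movel(position, frame=None, speed=0.15): straight line of the TCP; frame=None keeps the orientation; speed is the mean speed in m/s.
- manip.move_j(angles): joint-space move.
- manip.open_gripper() and manip.close_gripper(): open the fingers fully, or close them until they stop; the grip force is fixed at half the most.
- manip.wait(seconds).
- manip.ik(position, orientation): joint angles nearest the present ones, or None.
- manip.read_camera(name): name is "scene" or "top"; returns the picture (384x512x3 uint8, red, green, blue); there is no depth.
- manip.calibration(name): a dict with "fx", "fy", "cx", "cy" (pixels), "R" (3x3) and "t" (3): a world point X has camera coordinates R X + t. Camera axes: x right, y down, z forward; pixel columns grow to the right and rows downward; lengths in m; the calibration is good to about 2 mm. A picture is of the moment at which its call begins. calibration takes no time and is no camera call.
A pose or a line that the arm cannot do raises manip.PlanningError and nothing moves.
- manip.finish_job(): hands the job in; it is judged then, once.
Trained networks look in the newest picture that a camera, given by its name, has taken for a name from the list of things; names that differ only in an ending like _2 or _b are one class to them, and where a whole thing is asked for, a point or a joint stands for the part that bears it (a point fixed in the world has none). Each returns a list of dicts, best first, with "score" (0 to 1); they miss things now and then, are a little off and sometimes report something else, mostly with a low value. They report only what shows in the picture. A call takes as long as a camera call. They do not tell look-alikes from the thing itself.
- manip.find_in(camera, query): "bbox" ([left, top, right, bottom] in pixels, round what is visible of it).
- manip.masks_of(camera, query): "mask" (384x512 bool, what is visible of it) and "bbox" ([left, top, right, bottom] in pixels, round what is visible of it).
- manip.pinpoint(camera, query): "pixel" ([column, row] in pixels: a listed point, or the origin of a listed thing).
Readings, each from a call of its own:
- manip.get_time(): time.
- manip.get_joint_pos(): joint angles.
- manip.get_qvel(): joint speeds.
- manip.get_joint_torque(): joint torques, N m.
- manip.get_position(): TCP position.
- manip.get_ee_rot(): TCP orientation.
- manip.get_force(): force on the tool from outside, world axes, zero at the start.
- manip.get_torque(): the same for the moment, N m.
- manip.get_gripper_width(): finger opening in m.
- manip.get_finger_force(): force on a finger pad.
Only numpy, scipy, OpenCV 4.12 (cv2) and the standard library are available. Lean on these libraries where they do the work, as an engineer would, in place of code of your own. Each camera call takes 0.05 s, during which the arm holds its last target. There are 200 camera calls.

## Working session

There is one attempt and no reset: what is moved stays moved. The work goes in short steps, each a Python script; the robot and the scene stay as the last script left them, time stands still between calls to the robot, and variables do not carry over. Pictures are saved under pics/ and viewed, at most 10 in all, crops included, and the job is handed in when it is done.

```bash
mkdir -p pics
python3 - <<'E'
from station import manip
import cv2,numpy as np,pickle
for c in ("scene","top"):
    im=manip.read_camera(c); cv2.imwrite(f"pics/{c}0.png",cv2.resize(im[:,:,::-1],(800,600),interpolation=cv2.INTER_CUBIC))
    k=manip.calibration(c); print(c,{a:np.round(b,3).tolist() for a,b in k.items()})
    for q in ("bottle1","rack","flat_tray","crate"):
        print(q,[(np.round(d["bbox"]).tolist(),round(d["score"],2)) for d in manip.find_in(c,q)][:5],[(np.round(d["pixel"],1).tolist(),round(d["score"],2)) for d in manip.pinpoint(c,q)][:5])
print(manip.get_ee_rot(),manip.get_time())
E
```

```text
scene {'fx': 466.578, 'fy': 466.578, 'cx': 257.376, 'cy': 191.067, 'R': [[0.792, 0.611, 0.011], [0.38, -0.478, -0.792], [-0.478, 0.631, -0.611]], 't': [-0.44, -0.157, 2.179]}
bottle1 [([290.0, 217.0, 319.0, 246.0], 0.89), ([228.0, 182.0, 259.0, 210.0], 0.77), ([104.0, 222.0, 139.0, 241.0], 0.74), ([268.0, 151.0, 293.0, 180.0], 0.72), ([254.0, 165.0, 276.0, 195.0], 0.63)] [([267.3, 197.1], 0.94), ([285.0, 182.6], 0.77), ([314.0, 238.7], 0.77), ([245.3, 209.3], 0.69), ([108.2, 237.8], 0.68)]
rack [([229.0, 146.0, 313.0, 255.0], 0.8)] [([268.6, 217.7], 0.73)]
flat_tray [([247.0, 148.0, 288.0, 175.0], 0.7), ([225.0, 146.0, 316.0, 254.0], 0.68)] [([272.6, 164.1], 0.7)]
crate [([148.0, 201.0, 217.0, 250.0], 0.65)] [([177.3, 225.7], 0.72)]
top {'fx': 394.631, 'fy': 394.631, 'cx': 262.209, 'cy': 188.063, 'R': [[-0.012, -1.0, -0.009], [-0.995, 0.013, -0.094], [0.094, 0.007, -0.996]], 't': [-0.037, 0.555, 1.533]}
bottle1 [([354.0, 248.0, 391.0, 271.0], 0.88), ([223.0, 158.0, 239.0, 178.0], 0.76), ([291.0, 152.0, 311.0, 171.0], 0.74), ([256.0, 110.0, 274.0, 141.0], 0.7), ([260.0, 153.0, 276.0, 173.0], 0.56)] [([266.7, 111.1], 0.94), ([234.3, 162.2], 0.84), ([378.1, 265.2], 0.69), ([297.6, 160.4], 0.57)]
rack [([193.0, 149.0, 314.0, 178.0], 0.9), ([258.0, 220.0, 269.0, 234.0], 0.43)] [([257.1, 166.0], 0.58)]
flat_tray [([144.0, 202.0, 218.0, 246.0], 0.82)] [([183.1, 223.2], 0.78), ([321.1, 222.3], 0.57)]
crate [([293.0, 204.0, 353.0, 241.0], 0.6)] [([322.9, 223.4], 0.89)]
[1.21444583e-05 1.73504250e-01 9.84833119e-01 4.82603972e-05] 0.9
```

View pics/scene0.png

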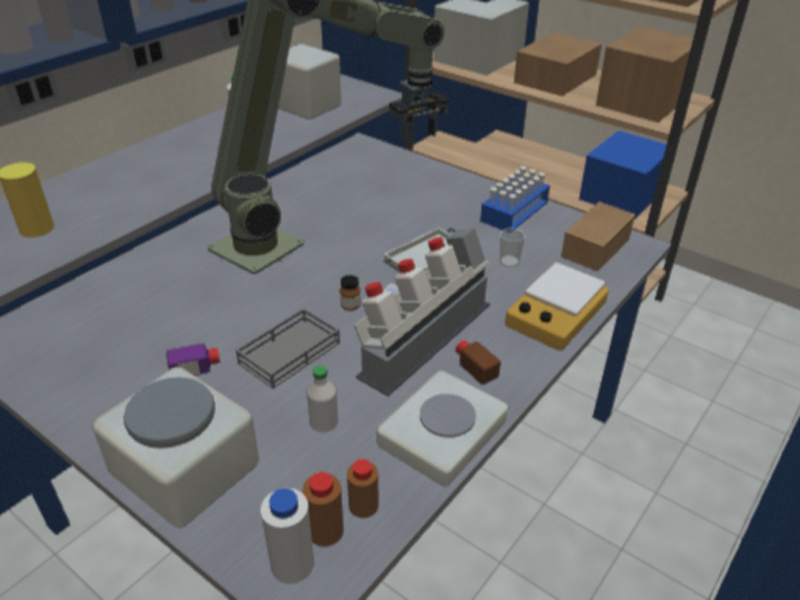

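View pics/top0.png

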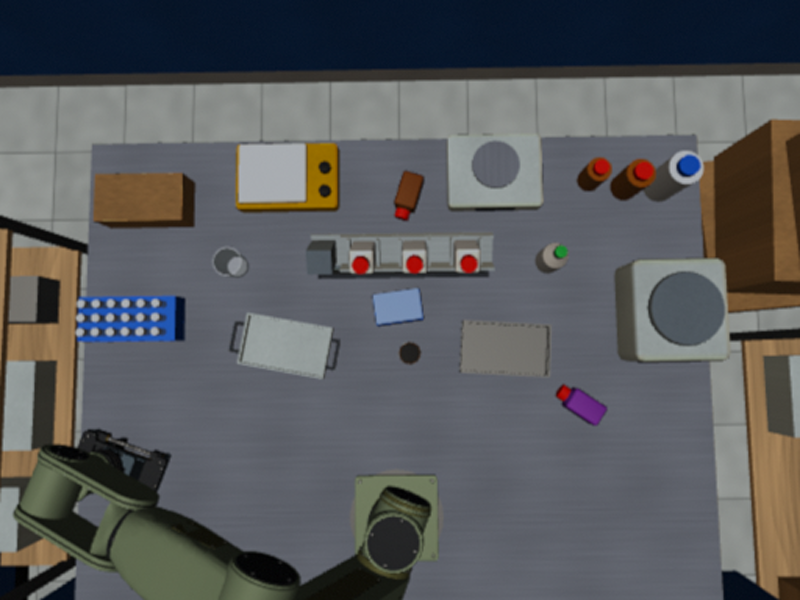

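The scene view shows three red-capped white bottles in the rack at (374,290), (406,266) and (436,243) in the 800-px picture, with the grey box at its far end. In the top view the tray with handles is on the left at (285,345), slightly turned, and the crate is on the right at (505,348). The tip box (398,306) and jar (410,352) stand between the rack and the robot.

```bash
cat > h.py <<'E'
from station import manip
import cv2,numpy as np
from scipy.optimize import least_squares
from scipy.spatial.transform import Rotation as Rot
K={c:manip.calibration(c) for c in("scene","top")}
def proj(c,X):
    k=K[c];p=np.atleast_2d(X)@np.array(k["R"]).T+np.array(k["t"])
    return np.c_[k["fx"]*p[:,0]/p[:,2]+k["cx"],k["fy"]*p[:,1]/p[:,2]+k["cy"]]
def hullc(P):
    m=cv2.moments(cv2.convexHull(P.astype(np.float32)));return np.array([m["m10"],m["m01"]])/m["m00"]
def Rr(yaw): return Rot.from_euler("z",yaw)
TILT=Rot.from_euler("y",-25,degrees=True)
def rackpt(r,p): # r=x,y,z,yaw; p in tipped frame at cradle floor
    return np.array(r[:3])+Rr(r[3]).apply(TILT.apply(p))
E
cat > fit.py <<'E'
from h import *
im={c:manip.read_camera(c) for c in K}
a=np.linspace(0,2*np.pi,24,endpoint=False)
ring=np.vstack([np.c_[.019*np.cos(a),.019*np.sin(a),0*a+z] for z in(.098,.118)])
obs={}
for c,reg in(("scene",(225,145,300,200)),("top",(215,155,315,180))):
    h=im[c].astype(int);m=((h[...,0]>110)&(h[...,1]<70)&(h[...,2]<70)).astype(np.uint8)
    z=np.zeros_like(m);l,t,r,b=reg;z[t:b,l:r]=m[t:b,l:r]
    n,_,st,ce=cv2.connectedComponentsWithStats(z)
    i=[j for j in range(1,n) if st[j,4]>12];i.sort(key=lambda j:ce[j,0],reverse=(c=="top"))
    obs[c]=ce[i];print(c,st[i].tolist(),ce[i].round(1).tolist())
def res(r): return np.concatenate([(hullc(proj(c,rackpt(r,ring+[0,y,0])))-obs[c][k]) for c in obs for k,y in enumerate((-.15,-.03,.09))])
s=least_squares(res,[.58,0,.128,0]);r=s.x;print("rack",r.round(4),s.fun.round(2))
np.save("rack.npy",r)
for q,hh in(("flat_tray",.025),("crate",.046)):
    d=manip.masks_of("top",q)[0];m=d["mask"].astype(np.uint8)
    m=cv2.morphologyEx(m,cv2.MORPH_CLOSE,np.ones((7,7)))
    m=cv2.morphologyEx(m,cv2.MORPH_OPEN,np.ones((21,21)) if 0 else cv2.getStructuringElement(cv2.MORPH_ELLIPSE,(21,21)))
    cnt=max(cv2.findContours(m,0,1)[0],key=cv2.contourArea)
    box=np.array([[sx*.065,sy*.11,z] for sx in(-1,1) for sy in(-1,1) for z in(0,hh)])
    grid=np.mgrid[0:384,0:512]
    def f(p):
        H=cv2.convexHull((proj("top",Rr(p[2]).apply(box)+[p[0],p[1],0])*16).round().astype(np.int32))
        t=np.zeros((384,512),np.uint8);cv2.fillPoly(t,[H],1,lineType=8,shift=4);return 1-(t&m).sum()/(t|m).sum()
    from scipy.optimize import minimize
    u=cv2.moments(m,True);px=np.array([u["m10"],u["m01"]])/u["m00"]
    p0=least_squares(lambda x:proj("top",[x[0],x[1],hh/2])[0]-px,[.4,0]).x
    b=min((minimize(f,[*p0,y],method="Nelder-Mead",options=dict(initial_simplex=np.array([[*p0,y],[p0[0]+.01,p0[1],y],[p0[0],p0[1]+.01,y],[*p0,y+.08]]))) for y in(-.2,-.1,0,.1,.2)),key=lambda o:o.fun)
    print(q,d["score"],b.x.round(4),"1-IoU",round(b.fun,3));np.save(q+".npy",b.x)
    for c in K: cv2.polylines(im[c],[cv2.convexHull(proj(c,Rr(b.x[2]).apply(box)+[b.x[0],b.x[1],0]).astype(np.int32))],True,(0,255,0),1)
bx=lambda y0,y1,x,h0,h1:np.array([[sx,y,z] for sx in(-x,x) for y in(y0,y1) for z in(h0,h1)])
big=[]
for c,(l,t) in(("scene",(200,130)),("top",(180,130))):
    v=cv2.resize(im[c][t:t+130,l:l+133],None,fx=4,fy=4,interpolation=cv2.INTER_CUBIC)
    for B,col in[(bx(y-.028,y+.028,.028,0,.092),(255,0,255)) for y in(-.15,-.03,.09)]+[(bx(.157,.213,.028,.0,h),k) for h,k in((.092,(0,255,0)),(.118,(255,255,0)),(.14,(0,255,255)))]:
        P=(proj(c,rackpt(r,B))-[l,t])*4+2
        cv2.polylines(v,[cv2.convexHull(P.astype(np.int32))],True,col,1)
    big.append(v)
v=np.hstack(big);cv2.imwrite("pics/ov.png",cv2.resize(v,(800,int(800*v.shape[0]/v.shape[1])))[:,:,::-1])
E
python3 fit.py
```

```text
scene [[234, 181, 11, 8, 51], [255, 166, 10, 8, 41], [275, 153, 9, 6, 31]] [[239.5, 184.1], [260.4, 169.0], [279.5, 155.0]]
top [[295, 163, 10, 12, 97], [260, 164, 11, 11, 93], [226, 164, 10, 11, 87]] [[299.5, 168.6], [264.7, 168.9], [230.2, 169.3]]
rack [ 0.6491 -0.0227  0.1288  0.0142] [-0.19  0.4  -0.74 -0.   -1.24 -0.11 -0.43 -1.11 -0.35 -0.51 -0.55  0.06]
flat_tray 0.85 [ 0.4293  0.2755 -0.1937] 1-IoU 0.117
crate 0.66 [ 0.4127 -0.2802 -0.0821] 1-IoU 0.098
```

View pics/ov.png

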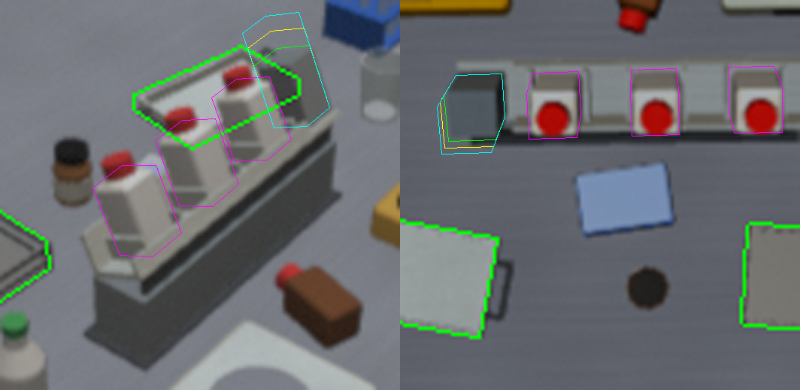

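The overlay fits to within about 1 px (4 mm), and the grey box stays below cap height. That's close enough to start, so I'll take the middle bottle first.

```bash
cat > act.py <<'E'
from h import *
r=np.load("rack.npy");r[2]=.128
FLIP=Rot.from_euler("y",180,degrees=True)
q4=lambda R:np.roll(R.as_quat(),1)
G=.172
def graspTCP(y,h,dy=0): return rackpt(r,[0,y+dy,h+G])
def pick(y,h=.076,dy=0):
    q=q4(Rr(r[3])*TILT*FLIP)
    manip.movep(graspTCP(y,h+.16,dy),q); manip.wait(.3); f0=np.array(manip.get_force())
    manip.movel(graspTCP(y,h+.03,dy),speed=.2); manip.movel(graspTCP(y,h,dy),speed=.06)
    fa=np.array(manip.get_force())-f0
    manip.close_gripper(); fc=np.array(manip.get_force())-f0
    w=manip.get_gripper_width()
    print("approach",fa.round(1),"closed",fc.round(1),"width",round(w,4),"t",manip.get_time())
    if not .05<w<.062: return None
    manip.movel(graspTCP(y,h+.02,dy),speed=.05); manip.movel(graspTCP(y,h+.17,dy),speed=.15); manip.wait(.4)
    F=np.mean([np.array(manip.get_force()) for _ in range(3)],0)-f0
    print("lifted",F.round(2),"mass",round(-F[2]/9.81,3),"width",round(manip.get_gripper_width(),4),"t",manip.get_time())
    return -F[2]/9.81
def place(box,slot,h=.076,floor=.005):
    b=np.load(box+".npy"); q=q4(Rr(b[2])*FLIP)
    xy=(np.array([b[0],b[1],0])+Rr(b[2]).apply([0,slot*.056,0]))
    P=lambda z:xy+[0,0,z+h+G]
    manip.movep(P(.26),q); manip.movel(P(.06),speed=.2); manip.movel(P(floor+.012),speed=.08); manip.wait(.2)
    f0=np.array(manip.get_force()); z=floor+.012
    while z>floor-.010:
        z-=.002; manip.movel(P(z),speed=.03); f=np.array(manip.get_force())-f0
        if f[2]>2.5: break
    print("contact z",round(z-floor,4),f.round(1)); 
    manip.open_gripper(); manip.wait(.2)
    manip.movel(P(z+.09),speed=.1); manip.movel(P(.28),speed=.25); print("t",manip.get_time())
E
python3 - <<'E'
from act import *
for y,s in((-.03,"b2"),(-.15,"b1"),(.09,"b3")): print(s,manip.ik(graspTCP(y,.076),q4(Rr(r[3])*TILT*FLIP)))
pick(-.03)
im=manip.read_camera("scene");cv2.imwrite("pics/lift2.png",cv2.resize(im[90:290,120:390],None,fx=2.9,fy=2.9)[:,:,::-1])
E
```

```text
b2 [-0.13705616  0.23665224  1.86126975  0.11067746  0.61461025 -1.79863666]
b1 [-0.36857317  0.28019092  1.79891254  0.25688506  0.67041316 -2.12371285]
b3 [ 0.11027884  0.23593351  1.86227486 -0.07081138  0.60999668 -1.42562239]
approach [-0.7 -0.1  0.9] closed [-0.7 -0.5  1.3] width 0.056 t 5.9667
lifted [-0.   -0.89 -4.75] mass 0.484 width 0.0555 t 8.0667
```

View pics/lift2.png

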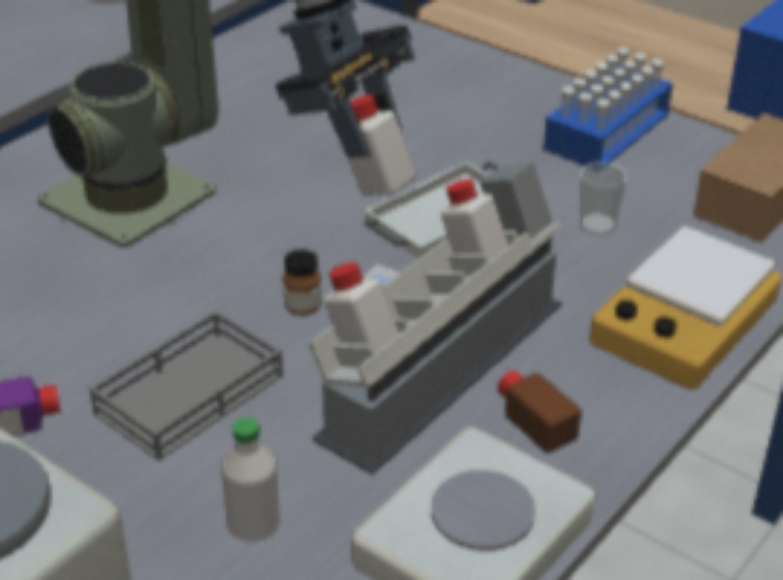

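The crop shows bottle 2 lifted cleanly at (380,150), still tilted, with the other two bottles undisturbed. At 0.484 kg it's full, so it goes in the tray.

Run:
```python
from act import *
place("flat_tray",1)
im=manip.read_camera("top");cv2.imwrite("pics/t2.png",cv2.resize(im[140:260,120:380],None,fx=3,fy=3)[:,:,::-1])
```

```text
contact z 0.0 [ 0.4 -0.2  3.7]
t 15.975
```

View pics/t2.png

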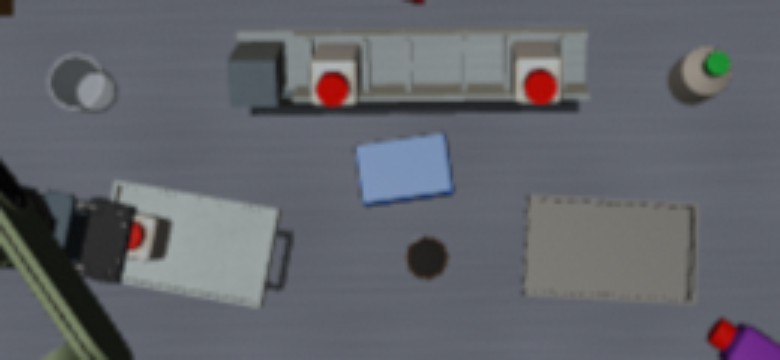

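The top view shows the bottle standing in the left half of the tray, cap at (135,237) in the crop, and nothing else has moved. Next is bottle 1.

Run:
```python
from act import *
m=pick(-.15)
if m: place(*(("flat_tray",-1) if m>.27 else ("crate",-1)))
im=manip.read_camera("scene");cv2.imwrite("pics/s3.png",cv2.resize(im[90:290,120:390],None,fx=2.9,fy=2.9)[:,:,::-1])
```

```text
approach [-1.  -0.4 -0.3] closed [-1.2 -0.1 -0.2] width 0.0559 t 20.2833
lifted [-1.01 -1.07 -2.22] mass 0.226 width 0.0562 t 22.3833
contact z -0.002 [-1.1 -0.7  6.8]
t 29.8833
```

View pics/s3.png

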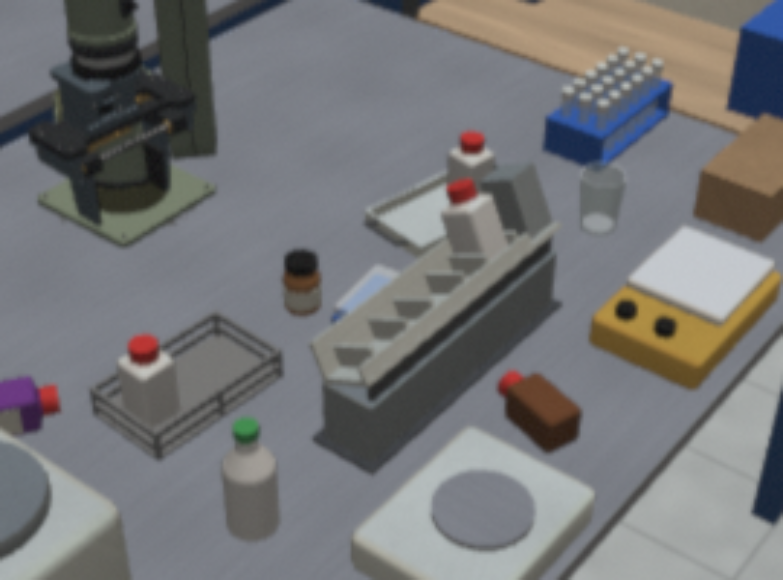

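The crop shows bottle 1 standing upright in the crate at (148,385). The 0.226 kg reading came from noisy single samples and isn't clear-cut, so I'll re-weigh it in place with averaged readings.

```bash
cat >> act.py <<'E'
def avgF(n=25):
    L=[]
    for _ in range(n): L.append(np.array(manip.get_force())); manip.wait(.03)
    return np.mean(L,0),np.std(L,0)
E
python3 - <<'E'
from act import *
p=np.array(manip.get_position()); z0=.005-.002+.076+G
f0,s0=avgF(); at=lambda z,v:manip.movel([p[0],p[1],z],speed=v)
at(z0+.09,.25); at(z0,.12); manip.close_gripper(); print("w",manip.get_gripper_width())
at(z0+.03,.1); manip.wait(.3); f1,s1=avgF()
print("mass",-(f1-f0)[2]/9.81,f0.round(2),f1.round(2),s0.round(2),s1.round(2),manip.get_time(),p)
E
```

```text
w 0.05617871656188733
mass 0.11410766376981425 [ 0.12  0.04 -0.02] [ 0.1  -0.15 -1.14] [0.58 0.57 0.46] [0.51 0.38 0.4 ] 34.7833 [ 0.40805185 -0.33599845  0.52592342]
```

Bottle 1 averages 0.114 kg, so it is empty and already in the right place. I'll set it down again and move to bottle 3 with averaged weighing.

```bash
python3 - <<'E'
import re
s=open("act.py").read()
s=s.replace("f0=np.array(manip.get_force())\n    manip.movel(graspTCP(y,h+.03","f0=avgF()[0]\n    manip.movel(graspTCP(y,h+.03").replace("F=np.mean([np.array(manip.get_force()) for _ in range(3)],0)-f0","F=avgF()[0]-f0")
s=s.replace("speed=.03); f=np.array(manip.get_force())-f0","speed=.03); f=avgF(4)[0]-f0").replace("f0=np.array(manip.get_force()); z=","f0=avgF(8)[0]; z=")
# avgF must precede nothing at import time
open("act.py","w").write(s)
E
python3 - <<'E'
from act import *
p=np.array(manip.get_position()); z0=.005-.002+.076+G
at=lambda z,v:manip.movel([p[0],p[1],z],speed=v)
at(z0+.004,.08); at(z0,.02); manip.open_gripper(); manip.wait(.2); at(z0+.09,.1); at(z0+.28,.25)
m=pick(.09,dy=-.003)
if m and not .17<m<.36: place(*(("flat_tray",-1) if m>.27 else ("crate",1)))
manip.wait(.3)
for c in("scene","top"):
    im=manip.read_camera(c);cv2.imwrite(f"pics/{c}4.png",cv2.resize(im[90:290,120:390],None,fx=2.9,fy=2.9)[:,:,::-1])
E
```

```text
approach [ 0.  -0.4  0.1] closed [-0.1  1.5  0.3] width 0.0563 t 43.2417
lifted [ 0.27  0.16 -0.97] mass 0.099 width 0.0559 t 46.175
contact z 0.0 [-1.4  1.3  7.2]
t 54.8167
```

View pics/scene4.png

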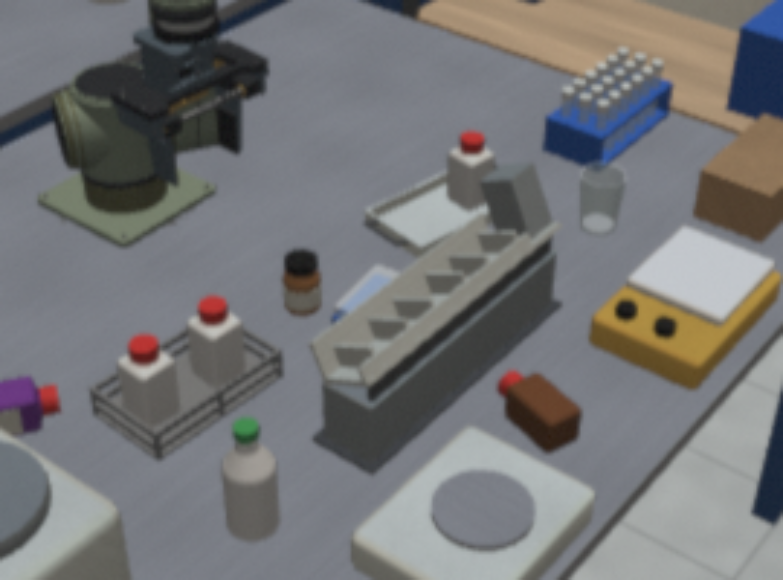

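View pics/top4.png

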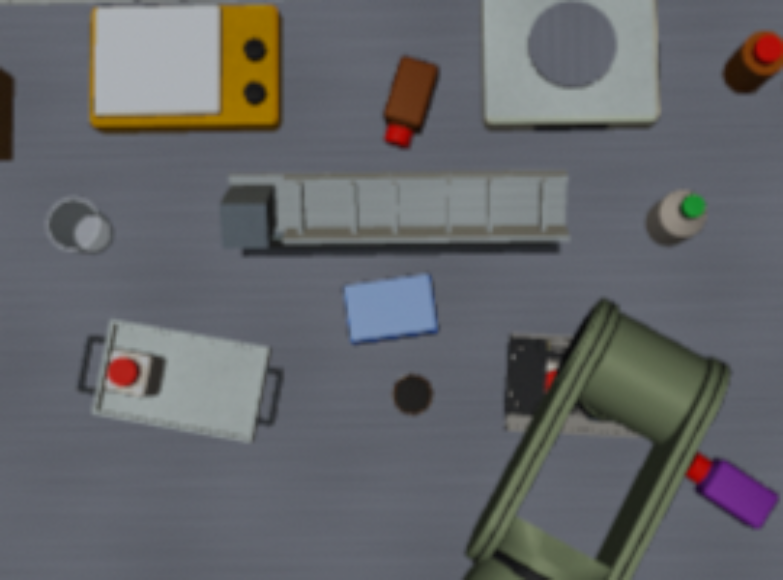

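Both empties stand upright in the crate (scene crop 148,385 and 215,345), the full one stands upright in the tray (470,175), and nothing else has moved.

```bash
python3 -c "
from station import manip
print(manip.finish_job())"
```

```text
the job is handed in; nothing more can be done
None
```

Job handed in at about 55 s of the 72 s limit: bottle2 (0.48 kg, full) stands upright in the tray, bottle1 (0.11 kg) and bottle3 (0.10 kg), both empty, stand upright in the crate, and the last pictures showed the other things in place; the hand-in call returned no verdict.

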